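# Put the retained-sample carrier away and latch the cabinet

## Robot

A 6-joint arm with a two-finger parallel gripper is mounted at the origin on the work surface. World frame = base frame: x ahead of the robot, y to its left, z up, the work surface at z = 0. Lengths are in m, angles in rad, forces in N, time in s.
With the tool pointing down it reaches from about 0.35 to 1 m from the base axis. Payload 7.1 kg.
Tool frame: the origin (TCP) lies at the very end of the fingers, on their centre line; the grasp point (between the pads) lies 19 mm behind it (tcp_to_grasp is the distance from the TCP to the grasp point, in m); x points along the fingers, y is the direction in which the jaws open and shut, and the axes are right-handed (so a half turn about x gives the same grasp; the last joint's range is limited). The gripper opens to 85 mm and grips with 20 to 120 N. Pads are 22 mm wide; open, the fingers measure 114 mm over their backs; the gripper's body (76 mm by 85 mm) begins 54 mm behind the grasp point. The pads swing forward as they close: fully open they stand 13 mm farther back than shut.
Start: joints at [1.316, 0.423, 1.63, -0, 1.089, -0.019], TCP at [0.146, 0.608, 0.205] pointing down, gripper open.
Joint ranges: [-3, 3], [-0.9, 2.11], [0.09, 2.58], [-1.31, 4.45], [0.11, 2.69], [-2.54, 2.54]. Speed limits (rad/s): [2.39, 2.39, 3.01, 3.14, 3.14, 3.14].

## Interface

Orientations are given as a unit quaternion [x, y, z, w].
In Python, from station import sense, snapshot, camera_model, hand_in, tcp_to_grasp gives the robot as it stands. The module is installed in compiled form; this text tells all that it offers.
- The arm moves only by the tool send_rows, never from a script. Its argument "deltas" is a list of rows, each a list of 3 entries, a list of its own where there are three numbers: the finger opening in cm, from 0 to 8.54, then the shift along the tool's x, y, z in cm, then the turn about the tool's x in rad. In form: [[gripper, [dx, dy, dz], roll], ...]. A call has exactly 8 rows; each row is the pose to reach, as a shift and turn from the pose commanded when the call began, along the tool's axes at that moment; what a row does not reach only later rows make up. A row lasts 1/8 s, in which the tool goes at most 62.5 mm and 10.7 degrees, less where a joint would pass 70% of its speed; a pose out of reach is approached as far as the arm can. A call with a gripper value outside its range is refused whole. The fingers move at their own pace and stop on an object; "grip_force" is the grip in N (left out, the last holds). Time passes only in rows, so rows that repeat a pose let the fingers close, or fill a call up. It gives the time, the measured TCP pose, the force and the opening at its end, in the units of the state.
- sense(): the state, without advancing time (a new reading comes with each control period).
- snapshot(name): name is "side" or "top"; returns (picture, depth): 480x640x3 uint8, red, green, blue; 480x640 float32, m along the optical axis (not along the pixel's ray), 0 where there is no reading.
- camera_model(name): a dict with "K" (3x3 intrinsics, pixels), "k1" (the pictures are not rectified: a ray, as slopes to the right and down, at radius r is drawn at 1 + k1 r^2 times it, then the intrinsics apply), "position" and "orientation" of the camera in the world. Camera axes: x right, y down, z forward; pixel columns grow to the right and rows downward; lengths in m; the calibration is good to about 2 mm. A picture is of the moment at which its call begins. camera_model takes no time and is no camera call.
- hand_in(): hands the job in, once; it reports no verdict.
The state is a dict: "t": time; "joints": joint angles; "joint_velocities": joint speeds; "effort": joint torques, N m; "tcp_pos": TCP position; "eef_rot": TCP orientation; "force": force on the tool from outside, world axes, zero at the start; "wrist_torque": the same for the moment, N m; "opening": opening from 0.0 (shut) to 1.0 (fully open).
Only numpy, scipy, OpenCV 4.12 (cv2) and the standard library are available. Lean on these libraries where they do the work, as an engineer would, in place of code of your own. Each camera call takes 0.05 s, during which the arm holds its last target. There are 200 camera calls.

## Task

Put the carrier with its two balm jars away in the sample cabinet: carry it by its top handle, rest its far end on the cabinet floor just inside the doorway and let go, then take it by the pull on its near end and slide it in, flat on the floor, fully home against the back. Then push the door shut until its latch snaps in behind the keeper. The jars must stay upright in their carrier, and everything else on the bench stays where it is.

Things in the scene. Friction and masses are not known exactly. Their poses are not given: they have to be found in the camera images.
- carrier: loose dark steel jar carrier: tray 160 long (x) x 80 wide (y), rim 20 mm high, divider across the middle; about 0.36 kg plus two jars. Origin: centre of its underside, z up. Its +x end goes in first (far end); the pull is on its -x (near) end, a cross handle over its middle. Laid flat it is 89 mm tall and spans x = -123 to +80 mm
- handle (a point): centre of the carrier's top handle: flat bar 10 mm thick (carrier x), 14 mm high, 88 mm long (carrier y), 82 mm above the underside, axes as the carrier; the jars reach 47 mm above the underside. Under the cabinet's lintel there is only 10 mm over it, no room for a gripper
- pull: D-shaped pull of 10 mm round bar, part of the carrier, upright in its x-z plane: top bar at height 72 mm from x = -84 to -118 mm, outer upright bar at x = -118 mm from height 20 to 72 mm (centre lines, from the carrier's origin, which is also the pull's); a 24 mm wide, 79 mm tall end plate at x = -80 to -84 mm carries it
- pull_grip (a point): point on the pull to pinch from above, fingers either side of it in carrier y: carrier x = -104 mm, y = 0, 70 mm above the underside
- nose (a point): middle of the lower edge of the carrier's +x end: carrier x = +80 mm, y = 0, z = 0
- jar_1: loose amber jar with black lid in the carrier's +x pocket, 67 mm across, 42 mm tall, 90 g; origin at the centre of its underside, 39 mm from the carrier's middle and 5 mm above its underside
- jar_2: the like jar in the carrier's -x pocket, 39 mm to the other side of the middle
- cabinet: low grey sheet-steel cabinet fixed on the bench, 184 deep (x) x 260 wide (y) x 120 high, doorway on its -x side facing the robot; origin: centre of its underside, x points inwards, z up. The door hangs at its left (+y) edge; the keeper (strike) is on the wide stile at the right and stands 65 mm out of the frame
- doorway (a point): middle of the doorway's sill, on top of the cabinet floor, in the frame's front plane; axes as the cabinet (x inwards, y left). The floor is 8 mm above the bench, with a square front edge; opening 190 wide (y -95 to +95) and 99 high; back wall 180 mm in. With the carrier home its pull stands 23 mm out of the frame; the hollow door has room for 30 mm
- door (a joint): door angle, rad: 0 shut, grows as the door swings open towards the robot and round to the left, at most 2.2. It starts well open (about 1.7 to 2.1). Light friction: it stays where it is left. Latched it has up to 0.014 rad of play
- door_hinge (a point): point on the door's upright hinge axis, 60 mm above the bench, 16 mm in front of the frame's plane and 113 mm left of point doorway; its axes turn with the door: -y points from hinge to free edge, -x is the door's outward normal. Outer face at x = -17 mm; panel y = -3 to -213 mm, 5 to 117 mm above the bench
- door_edge (a point): point on the door's outer face at its free edge, 60 mm above the bench; axes as the door. The latch case sits on that face: the 46 mm of its width next to the edge, 43 to 87 mm above the bench, 26 mm thick (34 with its paddle). Push on the plain panel between hinge and case
- latch (a joint): bevelled spring bolt of the door latch, m: 0 fully out (10 mm past the door edge), grows as pressed in, at most 0.009. In the last 0.08 rad of closing it rides over the keeper's rounded lip, is pressed in about 7 mm, and snaps out at about 0.014 rad; this takes 4 to 10 N at the door's free edge, some 1.6 times that at 138 mm from the hinge
- spare_jar: bystander: a like jar standing on the bench at the right of the cabinet; origin at the centre of its underside
- amber_bottle: bystander: amber bottle, 52 mm across, 130 mm tall, standing on the bench at the left of the cabinet; origin at the centre of its underside
- spatula: bystander: 200 mm spatula lying on the bench at the far left, beyond the bottle; origin under its middle
Things that resemble listed ones, but are neither listed nor needed, are in the scene too. What is meant by the carrier is not turquoise, and is the larger of those in its own colour.

How it is judged:
On the way, in this order (a step that is already met when the one before it is completed fails the run):
1. the carrier's far end rests on the cabinet floor inside the doorway and the robot has let go of it (x of nose in the frame of doorway between 0.003 and 0.12 m and y of nose in the frame of doorway between -0.06 and 0.06 m and z of nose in the frame of doorway between -0.006 and 0.006 m and linear speed of carrier below 0.02 m/s and contact force between the fingers and carrier below 0.1 N), for 0.2 s.
2. the carrier is taken by its pull (contact force between the fingers and pull above 1 N), for 0.1 s.
3. the carrier stands fully home, flat on the cabinet floor (x of nose in the frame of doorway above 0.166 m and z of nose in the frame of doorway below 0.004 m and angle between carrier's own z axis and vertical below 0.04 rad), for 0.2 s.
At the end, for the whole second after the job is handed in: The door is shut (angle under 0.025 rad) with the latch bolt sprung out behind the keeper (under 2 mm pressed in); the carrier lies flat and still on the cabinet floor, its far end at least 166 mm past the doorway (within 14 mm of the back wall); both jars stand upright in their pockets (all of step 3 and value of joint door below 0.025 rad and value of joint latch below 0.002 m and linear speed of carrier below 0.02 m/s and distance between each of jar_1, jar_2 and carrier below 0.055 m and angle between each of jar_1, jar_2's own z axis and vertical below 0.15 rad); the robot touches nothing.
It fails at once if a jar of the carrier is tipped (angle between any of jar_1, jar_2's own z axis and vertical above 0.5 rad).
It fails at once if a bystander is moved more than 30 mm (distance of any of spare_jar, amber_bottle, spatula from where it was at the start of the episode above 0.03 m).
It also fails if it takes over 72 s, if anything falls off the work surface, if the arm or the gripper's body presses on something with over 40 N, if the wrist force passes 120 N, or if a joint passes its speed limit or range.

## Working session

There is one attempt and no reset: what is moved stays moved. The work goes in short steps, Python scripts to look and compute and a tool call to move; the robot and the scene stay as the last step left them, time stands still between calls to the robot, and variables do not carry over. Pictures are saved under pics/ and viewed, about 8 in all and at most 12, crops included, and the job is handed in when it is done.

Besides the shell and the picture viewer there is one more tool, called after "Call:" as name(argument=value, ...), one argument or row to a line, values as JSON. send_rows: Moves the arm, as the interface text tells. Its arguments: {"type":"object","properties":{"deltas":{"type":"array","items":{"type":"array"}},"grip_force":{"type":"number"}},"required":["deltas"]}

```bash
mkdir -p pics; cat > h.py <<'E'
import numpy as np, cv2
from scipy.spatial.transform import Rotation as R
from station import *
def snap(n,f):
    im,d=snapshot(n); cv2.imwrite(f'pics/{f}.png',im[:,:,::-1]); np.save(f'pics/{f}.npy',d); return im,d
def ray(n,u,v):
    c=camera_model(n);K=np.array(c['K']);p=np.array([(u-K[0,2])/K[0,0],(v-K[1,2])/K[1,1]])
    s=p.copy()
    for _ in range(20): s=p/(1+c['k1']*(s@s))
    return np.array(c['position']),R.from_quat(c['orientation']).as_matrix()@np.array([s[0],s[1],1.])
def at(n,f,u,v):
    d=np.load(f'pics/{f}.npy'); p=d[int(v)-1:int(v)+2,int(u)-1:int(u)+2]; p=p[p>0]
    o,r=ray(n,u,v); return o+r*(np.median(p) if len(p) else np.nan)
def atz(n,u,v,z):
    o,r=ray(n,u,v); return o+r*(z-o[2])/r[2]
E
python3 - <<'E'
from h import *
for n in('top','side'):
    snap(n,n+'0'); c=camera_model(n); print(n,c)
s=sense();print({k:np.round(v,3) for k,v in s.items()},tcp_to_grasp)
print(R.from_quat(s['eef_rot']).as_matrix().round(3))
E
```

```text
top {'K': array([[447.59703087,   0.        , 314.32160105],
       [  0.        , 447.59703087, 230.56190569],
       [  0.        ,   0.        ,   1.        ]]), 'k1': -0.05234403976159352, 'position': array([0.38869475, 0.04992625, 1.14193238]), 'orientation': array([-0.69912448,  0.71234206, -0.04660626,  0.04026922])}
side {'K': array([[541.59561622,   0.        , 319.32612491],
       [  0.        , 541.59561622, 242.03302387],
       [  0.        ,   0.        ,   1.        ]]), 'k1': -0.07012135933723415, 'position': array([1.32903885, 0.93722671, 1.16151186]), 'orientation': array([ 0.32443065,  0.85376508, -0.37955607, -0.1475369 ])}
{'t': np.float64(0.1), 'joints': array([ 1.316,  0.424,  1.631, -0.   ,  1.089, -0.019]), 'joint_velocities': array([-0.001, -0.001, -0.   , -0.001, -0.001,  0.001]), 'effort': array([ 1.0000e-03, -5.5843e+01, -2.8244e+01,  0.0000e+00,  3.0000e-03,
       -0.0000e+00]), 'tcp_pos': array([0.146, 0.607, 0.204]), 'eef_rot': array([ 0.083,  0.702, -0.084,  0.702]), 'force': array([ 0.005, -0.495,  0.037]), 'wrist_torque': array([ 0.013, -0.007, -0.042]), 'opening': np.float64(0.999)} 0.0187
[[-0.     0.234  0.972]
 [-0.001  0.972 -0.234]
 [-1.    -0.001 -0.   ]]
```

View pics/top0.png

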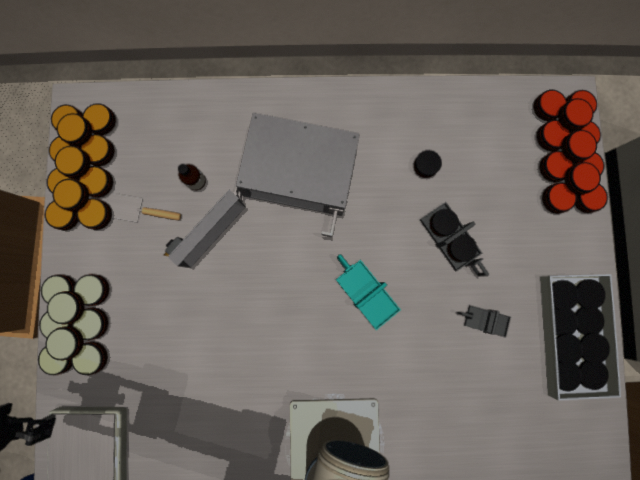

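View pics/side0.png

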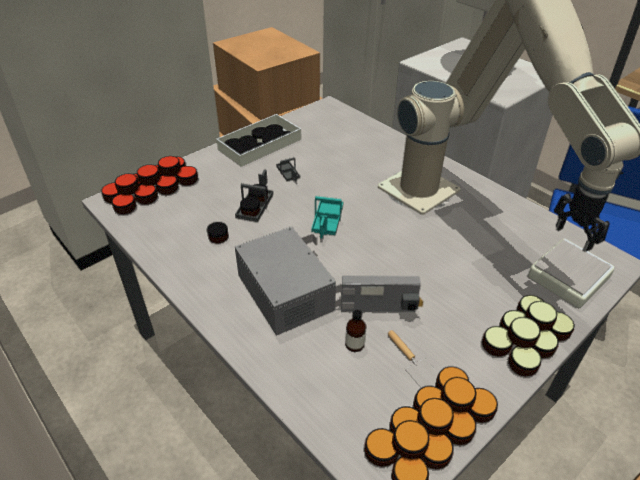

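Candidates: the turquoise carrier (368,292) is ruled out by colour. There is a dark one with two jars at (453,237) and a small dark one at (487,320). The dark one with jars is the larger of its colour and holds the jars, so it fits. I'll confirm it in a crop.

```bash
python3 - <<'E'
import cv2
im=cv2.imread('pics/top0.png')
cv2.imwrite('pics/c1.png',cv2.resize(im[195:295,410:520],None,fx=6,fy=6,interpolation=cv2.INTER_CUBIC))
cv2.imwrite('pics/c2.png',cv2.resize(im[105:275,155:370],None,fx=3.5,fy=3.5,interpolation=cv2.INTER_CUBIC))
E
```

```text
(no output)
```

View pics/c1.png

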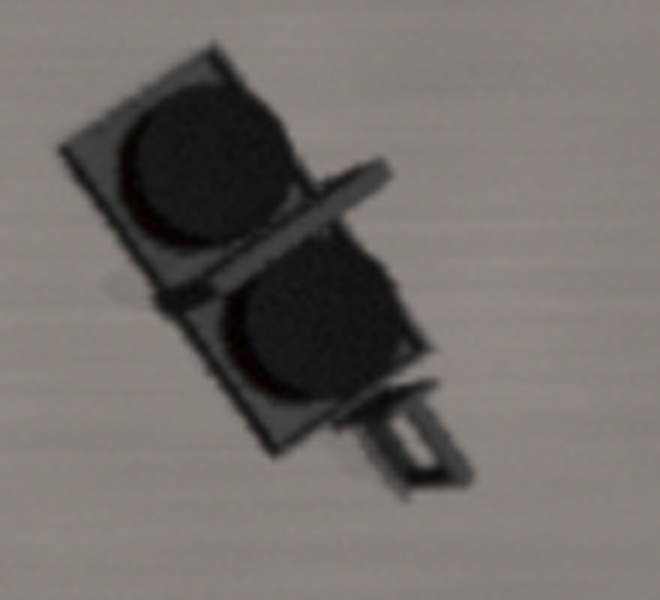

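View pics/c2.png

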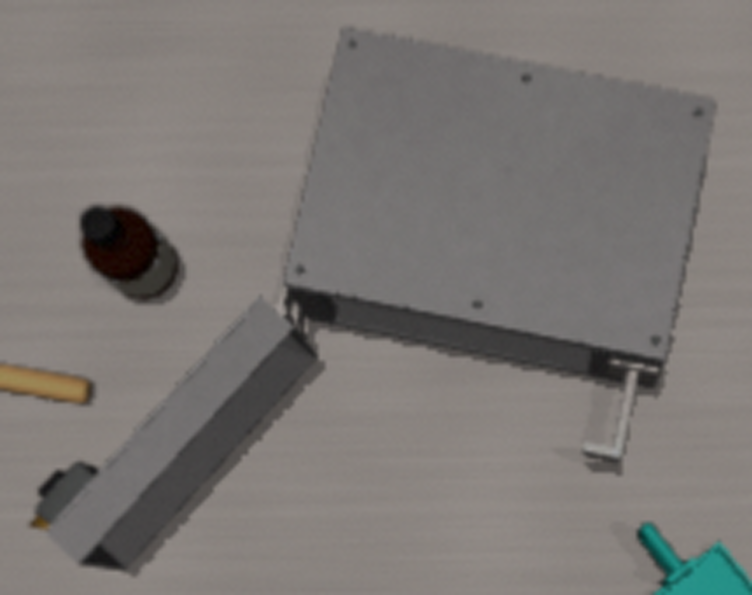

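```bash
python3 - <<'E'
from h import *
c1=lambda x,y:(410+x/6,195+y/6)
c2=lambda x,y:(155+x/3.5,105+y/3.5)
P=lambda c,x,y,z:atz('top',*c(x,y),z)
a,b=P(c1,213,280,.089),P(c1,388,168,.089); print('handle',a,b,(a+b)/2, np.linalg.norm(a-b))
j1,j2=P(c1,213,163,.047),P(c1,325,317,.047); print('jars',j1,j2,(j1+j2)/2,np.linalg.norm(j1-j2)); d=j1-j2; print('yaw',np.arctan2(d[1],d[0]))
d=a-b;print('yaw h',np.arctan2(-d[0],d[1]))
co=[P(c2,x,y,.12) for x,y in((343,28),(717,100),(662,358),(285,287))]
for q in co: print(q)
print([np.linalg.norm(co[i]-co[i-1]) for i in range(4)])
d=co[0]+co[1]-co[2]-co[3]; e=co[0]+co[3]-co[1]-co[2]; print('cab yaw',np.arctan2(d[1],d[0]),np.arctan2(-e[0],e[1]))
print('front mid',(co[2]+co[3])/2,'centre',sum(co)/4)
# door outer top edges z=.117
print('door',P(c2,265,298,.117),P(c2,47,527,.117))
print('strike',[P(c2,*q,.06) for q in((632,365),(610,455),(585,450))])
# depth check
for u,v in((300,170),(460,232),(445,222)): print(at('top','top0',u,v))
print('bottle',P(c2,100,222,.13), 'spare', atz('top',428,162,.042),'turq pull end',P(c2,648,530,.07), atz('top',362,292,.085))
E
```

```text
handle [ 0.48639143 -0.27236075  0.089     ] [ 0.52996118 -0.34567301  0.089     ] [ 0.50817631 -0.30901688  0.089     ] 0.08528195104137518
jars [ 0.5389783  -0.28791208  0.047     ] [ 0.47407029 -0.3311292   0.047     ] [ 0.50652429 -0.30952064  0.047     ] 0.07797929363653684
yaw 0.5874169163807198
yaw h 0.5362204201696289
[0.80020672 0.18043406 0.12      ]
[ 0.74479915 -0.07297434  0.12      ]
[ 0.56796231 -0.03061489  0.12      ]
[0.62045736 0.21906078 0.12      ]
[np.float64(0.18385281542280132), np.float64(0.2593950905888924), np.float64(0.18183945592443324), np.float64(0.25513461665462583)]
cab yaw -0.2233268632022923 -0.21128126511472853
front mid [0.59420984 0.09422294 0.12      ] centre [0.68335639 0.0739764  0.12      ]
door [0.61390198 0.23289724 0.117     ] [0.46344546 0.37596453 0.117     ]
strike [array([ 0.57388374, -0.01417517,  0.06      ]), array([0.51074162, 0.00272191, 0.06      ]), array([0.51455926, 0.02003014, 0.06      ])]
[0.65855238 0.07033423 0.11924406]
[ 0.50882666 -0.30848286  0.08960017]
[ 0.53928051 -0.28636869  0.04800428]
bottle [0.66475804 0.34086323 0.13      ] spare [ 0.69476337 -0.2534741   0.042     ] turq pull end [ 0.45743386 -0.02168479  0.07      ] [ 0.37199947 -0.06983807  0.085     ]
```

Call:
send_rows(
  deltas=[
    [8, [0, -4.2, 4.5], 0],
    [8, [0, -8.4, 9], 0.1],
    [8, [0, -12.6, 13.5], 0.2],
    [8, [0, -16.8, 18], 0.3],
    [8, [0, -21, 22.5], 0.4],
    [8, [0, -25, 27], 0.5],
    [8, [0, -29, 31.5], 0.6],
    [8, [0, -33, 36], 0.7],
  ],
)

```text
t: 1.1
tcp_pos: [0.4197, 0.201, 0.2048]
eef_rot: [0.32, 0.631, -0.32, 0.631]
force: [0.4, 1.5, 0.1]
opening: 0.938
```

```bash
cat >> h.py <<'E'
D=np.array([.594,.094]); YAW=-.217
def dl(x,y,z,th):
    s=sense(); p=s['tcp_pos']; M=R.from_quat(s['eef_rot']).as_matrix()
    t=np.arctan2(M[1,1],M[0,1]); roll=(t-th+np.pi)%(2*np.pi)-np.pi
    print('t %.2f'%s['t'],'tcp',p.round(4),'th %.3f'%t,'F',s['force'].round(1),'op %.2f'%s['opening'],'-> d cm',(100*M.T@(np.array([x,y,z])-p)).round(2),'roll %.3f'%roll)
def cab(x,y): c,s=np.cos(YAW),np.sin(YAW); return D[0]+c*x-s*y, D[1]+s*x+c*y
E
python3 -c "
from h import *
dl(.507,-.309,.15,.565)"
```

```text
t 1.10 tcp [0.4197 0.201  0.2048] th 0.632 F [0.4 1.5 0.1] op 0.94 -> d cm [  5.48 -23.07  46.31] roll 0.067
```

Call:
send_rows(
  deltas=[
    [8, [0, -3, 6], 0.03],
    [8, [0, -6, 12], 0.06],
    [8, [0, -9, 18], 0.067],
    [8, [1, -12, 24], 0.067],
    [8, [2, -15, 30], 0.067],
    [8, [4, -18, 36], 0.067],
    [8, [5, -20.5, 41.5], 0.067],
    [8, [5.5, -23.1, 46.3], 0.067],
  ],
)

```text
t: 2.1
tcp_pos: [0.5038, -0.287, 0.1517]
eef_rot: [0.34, 0.62, -0.34, 0.62]
force: [1.5, 0.5, -0.7]
opening: 0.941
```

```bash
python3 - <<'E'
from h import *
dl(.507,-.309,.063,.565)
im,d=snap('side','s1')
cv2.imwrite('pics/s1c.png',cv2.resize(im[150:260,200:340,::-1],None,fx=5,fy=5,interpolation=cv2.INTER_CUBIC))
E
```

```text
t 2.10 tcp [ 0.5038 -0.287   0.1517] th 0.568 F [ 1.5  0.5 -0.7] op 0.94 -> d cm [ 8.87 -0.91  2.04] roll 0.003
```

View pics/s1c.png

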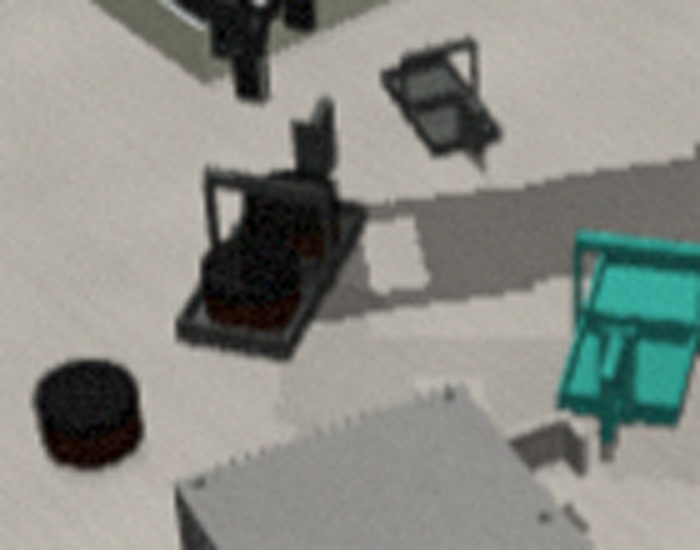

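```bash
python3 - <<'E'
from h import *
dl(.5075,-.309,.065,.56)
E
```

```text
t 2.15 tcp [ 0.5052 -0.2938  0.1514] th 0.566 F [ 2.8 -4.7  1.2] op 0.94 -> d cm [ 8.65 -0.62  1.37] roll 0.006
```

Call:
send_rows(
  deltas=[
    [6, [0, 0, 0], 0],
    [6, [1.5, 0, 0], 0],
    [6, [3, 0, 0], 0],
    [6, [4.5, 0, 0], 0],
    [6, [6, 0, 0], 0],
    [6, [7.5, 0, 0], 0],
    [6, [8.5, 0, 0], 0],
    [6, [8.5, 0, 0], 0],
  ],
)

```text
t: 3.15
tcp_pos: [0.5036, -0.2848, 0.0667]
eef_rot: [0.34, 0.621, -0.34, 0.619]
force: [-0.7, -0.1, 0.0]
opening: 0.701
```

```bash
python3 - <<'E'
from h import *
dl(.5075,-.309,.065,.56)
E
```

```text
t 3.15 tcp [ 0.5036 -0.2848  0.0667] th 0.568 F [-0.7 -0.1  0. ] op 0.70 -> d cm [ 0.17 -0.97  2.25] roll 0.008
```

Call:
send_rows(
  deltas=[
    [6, [0, -0.5, 1.1], 0],
    [6, [0.1, -1, 2.2], 0],
    [6, [0.1, -1, 2.2], 0],
    [0, [0.1, -1, 2.2], 0],
    [0, [0.1, -1, 2.2], 0],
    [0, [0.1, -1, 2.2], 0],
    [0, [0.1, -1, 2.2], 0],
    [0, [0.1, -1, 2.2], 0],
  ],
  grip_force=60,
)

```text
t: 4.15
tcp_pos: [0.5075, -0.3089, 0.0667]
eef_rot: [0.34, 0.62, -0.34, 0.62]
force: [0.4, 0.3, 0.8]
opening: -0.0
```

```bash
python3 - <<'E'
from h import *
dl(.5075,-.309,.065,.56)
E
```

```text
t 4.15 tcp [ 0.5075 -0.3089  0.0667] th 0.568 F [0.4 0.3 0.8] op -0.00 -> d cm [ 0.17 -0.01  0.  ] roll 0.008
```

```bash
python3 - <<'E'
from h import *
im,d=snap('side','s2'); im2,d2=snap('top','t2')
a=cv2.resize(im[140:260,200:300,::-1],(400,480),interpolation=cv2.INTER_CUBIC)
b=cv2.resize(im2[190:310,400:500,::-1],(400,480),interpolation=cv2.INTER_CUBIC)
cv2.imwrite('pics/s2c.png',np.hstack([a,b]))
E
```

```text
(no output)
```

View pics/s2c.png

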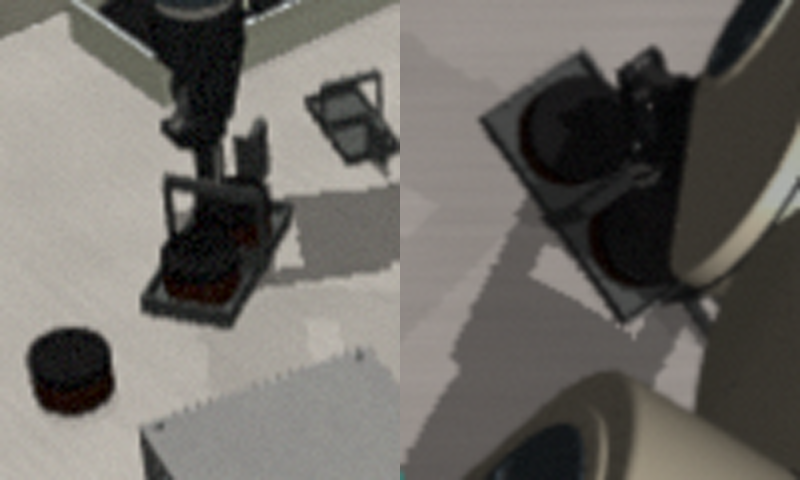

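```bash
python3 - <<'E'
from h import *
def proj(n,p):
    c=camera_model(n);K=np.array(c['K']);q=R.from_quat(c['orientation']).as_matrix().T@(np.array(p)-c['position']);s=q[:2]/q[2];s=s*(1+c['k1']*(s@s));return K[:2,:2]@s+K[:2,2]
th=.565;c=np.array([.507,-.309]);y=np.array([-np.sin(th),np.cos(th)])
for nm,n,f in(('s2','side',lambda q:((q[0]-200)*4,(q[1]-140)*4)),('t2','top',lambda q:(400+(q[0]-400)*4,(q[1]-190)*4))):
    print(n,'tcp',f(proj(n,(.5075,-.309,.067))),'grasp',f(proj(n,(.5075,-.309,.086))),'bar ends',[f(proj(n,(*(c+k*y),.089))) for k in(-.044,.044)])
im=cv2.imread('pics/s2c.png')
cv2.imwrite('pics/s2d.png',np.hstack([cv2.resize(im[120:330,120:310],None,fx=2.1,fy=2.6),cv2.resize(im[30:240,500:700],None,fx=1.9,fy=2.6)]))
print(sense()['opening'])
E
```

```text
side tcp (np.float64(213.28494176778077), np.float64(202.6622618647557)) grasp (np.float64(211.60186288251646), np.float64(184.42836125025042)) bar ends [(np.float64(163.0593652146033), np.float64(172.75492061859177)), (np.float64(261.108966888846), np.float64(189.9409714669746))]
top tcp (np.float64(628.7627758319893), np.float64(174.57996686275965)) grasp (np.float64(639.0031663705213), np.float64(170.90218322977364)) bar ends [(np.float64(699.4046871365301), np.float64(130.99994018151676)), (np.float64(581.3995758992062), np.float64(211.62017380967063))]
-0.0006024782042919786
```

Call:
send_rows(
  deltas=[
    [0, [0, 0, 0], 0],
    [0, [-0.5, 0, 0], 0],
    [0, [-1, 0, 0], 0],
    [0, [-1.5, 0, 0], 0],
    [0, [-2, 0, 0], 0],
    [0, [-2.5, 0, 0], 0],
    [0, [-3, 0, 0], 0],
    [0, [-3, 0, 0], 0],
  ],
)

```text
t: 5.25
tcp_pos: [0.5078, -0.3092, 0.0972]
eef_rot: [0.34, 0.62, -0.34, 0.62]
force: [0.4, 0.1, 0.0]
opening: -0.001
```

```bash
python3 - <<'E'
from h import *
s=sense();print(s['force'].round(2),s['opening'],s['wrist_torque'].round(2))
im,d=snap('side','s3')
cv2.imwrite('pics/s3c.png',cv2.resize(im[150:240,215:300,::-1],None,fx=6,fy=6,interpolation=cv2.INTER_CUBIC))
E
```

```text
[0.39 0.11 0.01] -0.0013217451123338918 [0.03 0.01 0.06]
```

View pics/s3c.png

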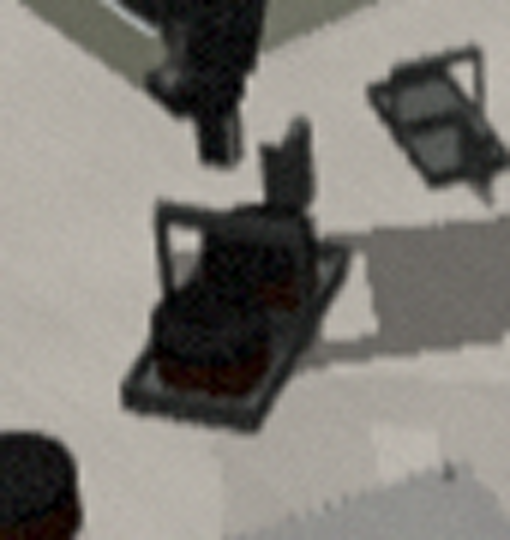

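```bash
python3 - <<'E'
from h import *
def proj(n,p):
    c=camera_model(n);K=np.array(c['K']);q=R.from_quat(c['orientation']).as_matrix().T@(np.array(p)-c['position']);s=q[:2]/q[2];s=s*(1+c['k1']*(s@s));return K[:2,:2]@s+K[:2,2]
s=sense();q=proj('side',s['tcp_pos']);print('tcp px crop',(q-[215,150])*6)
for x,y in((212,150),(218,160),(228,160),(218,135),(225,120),(180,209),(205,210),(240,213),(290,230)): print(x,y,at('side','s3',round(215+x/6),round(150+y/6)).round(4))
E
```

```text
tcp px crop [225.71936988 200.75672798]
212 150 [ 0.5199 -0.3013  0.141 ]
218 160 [ 0.5152 -0.3037  0.1296]
228 160 [ 0.509  -0.3012  0.128 ]
218 135 [ 0.5147 -0.3016  0.1503]
225 120 [ 0.5131 -0.2971  0.1598]
180 209 [ 0.5235 -0.332   0.0858]
205 210 [ 0.5147 -0.3211  0.0874]
240 213 [ 0.5033 -0.3026  0.0879]
290 230 [ 0.4907 -0.2749  0.0887]
```

The fingertip shows at about z = 0.122, while the reported TCP is at 0.097. The real tips sit about 24 mm higher than reported, so the jaws closed above the bar. I'll correct for this.

Call:
send_rows(
  deltas=[
    [4.5, [0, 0, 0], 0],
    [4.5, [0, 0, 0], 0],
    [4.5, [1, 0, 0], 0],
    [4.5, [2.2, 0, 0], 0],
    [4.5, [3.4, 0, 0], 0],
    [4.5, [4.5, 0, 0], 0],
    [4.5, [5.5, 0, 0], 0],
    [4.5, [5.5, 0, 0], 0],
  ],
)

```text
t: 6.3
tcp_pos: [0.5069, -0.3087, 0.0406]
eef_rot: [0.34, 0.621, -0.34, 0.619]
force: [-0.5, -0.4, -0.4]
opening: 0.527
```

Call:
send_rows(
  deltas=[
    [0, [0, 0, 0], 0],
    [0, [0, 0, 0], 0],
    [0, [0, 0, 0], 0],
    [0, [0, 0, 0], 0],
    [0, [0, 0, 0], 0],
    [0, [0, 0, 0], 0],
    [0, [0, 0, 0], 0],
    [0, [0, 0, 0], 0],
  ],
  grip_force=60,
)

```text
t: 7.3
tcp_pos: [0.5079, -0.3094, 0.0423]
eef_rot: [0.34, 0.62, -0.34, 0.62]
force: [-1.4, -0.3, 6.3]
opening: 0.102
```

Call:
send_rows(
  deltas=[
    [0, [-0.5, 0, 0], 0],
    [0, [-2, 0, 0], 0],
    [0, [-4, 0, 0], 0],
    [0, [-6.5, 0, 0], 0],
    [0, [-9, 0, 0], 0],
    [0, [-11.5, 0, 0], 0],
    [0, [-13.5, 0, 0], 0],
    [0, [-14, 0, 0], 0],
  ],
)

```text
t: 8.3
tcp_pos: [0.5084, -0.3096, 0.1843]
eef_rot: [0.34, 0.619, -0.34, 0.621]
force: [0.1, 0.4, -5.6]
opening: 0.108
```

```bash
python3 - <<'E'
from h import *
dl(.40,.137,.182,-.217)
print(cab(-.055,0))
snap('side','s4')
# cabinet lintel/ side-depth free check of the carrier attitude comes later
E
```

```text
t 8.30 tcp [ 0.5084 -0.3096  0.1843] th 0.568 F [ 0.1  0.4 -5.6] op 0.11 -> d cm [  0.1   14.89 -43.47] roll 0.785
(np.float64(0.5402898739874576), np.float64(0.10584155242005157))
```

Call:
send_rows(
  deltas=[
    [0, [0, 0.4, -1], 0],
    [0, [0, 1.3, -3.5], 0.05],
    [0, [0, 2.5, -7], 0.12],
    [0, [0, 3.7, -10.5], 0.2],
    [0, [0, 4.9, -14], 0.28],
    [0, [0, 6.1, -17.5], 0.36],
    [0, [0, 7.3, -21], 0.44],
    [0, [0, 8.5, -24.5], 0.52],
  ],
)

```text
t: 9.35
tcp_pos: [0.4458, -0.0551, 0.1808]
eef_rot: [0.488, 0.512, -0.489, 0.511]
force: [0.5, -0.3, -5.6]
opening: 0.101
```

```bash
python3 - <<'E'
from h import *
dl(.40,.137,.182,-.217)
E
```

```text
t 9.35 tcp [ 0.4458 -0.0551  0.1808] th 0.045 F [ 0.5 -0.3 -5.6] op 0.10 -> d cm [ -0.1  -3.7 -19.4] roll 0.262
```

Call:
send_rows(
  deltas=[
    [0, [0, -0.7, -3.3], 0.07],
    [0, [0, -1.4, -6.6], 0.14],
    [0, [0, -2.0, -10], 0.2],
    [0, [0, -2.6, -13.2], 0.24],
    [0, [0, -3.2, -16.2], 0.26],
    [0, [0, -3.5, -18.2], 0.262],
    [0, [0, -3.7, -19.2], 0.262],
    [0, [0, -3.7, -19.4], 0.262],
  ],
)

```text
t: 10.35
tcp_pos: [0.4004, 0.1354, 0.1813]
eef_rot: [-0.55, -0.444, 0.551, -0.444]
force: [0.8, 0.2, -5.5]
opening: 0.104
```

```bash
python3 - <<'E'
from h import *
snap('side','s5');im,d=snap('top','t5')
dl(*cab(-.055,0),.0523+.012,-.217)
cv2.imwrite('pics/t5c.png',cv2.resize(im[120:320,210:400,::-1],None,fx=3,fy=3,interpolation=cv2.INTER_CUBIC))
E
```

```text
t 10.45 tcp [0.4009 0.1349 0.1815] th -0.214 F [-0.  -0.3 -4.6] op 0.10 -> d cm [11.71 14.24 -0.12] roll 0.003
```

View pics/t5c.png

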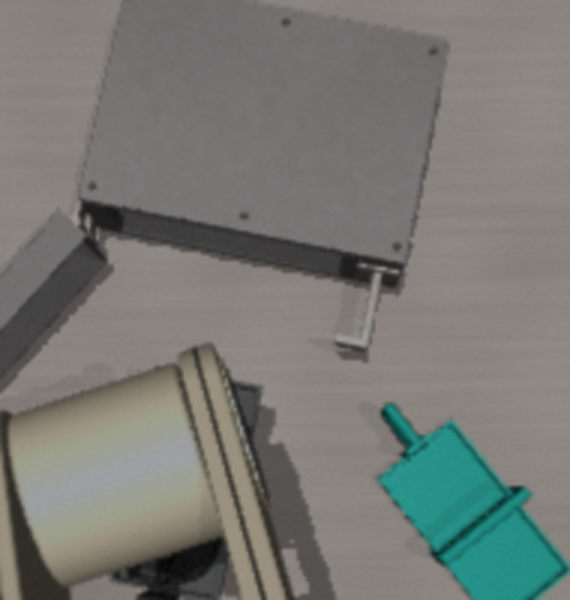

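Call:
send_rows(
  deltas=[
    [0, [1.5, 0.5, 0], 0],
    [0, [4, 1.5, 0], 0],
    [0, [7, 3, 0], 0],
    [0, [9.5, 5, -0.1], 0.003],
    [0, [11, 7.5, -0.1], 0.003],
    [0, [11.8, 10, -0.1], 0.003],
    [0, [11.9, 12, -0.1], 0.003],
    [0, [11.9, 13, -0.1], 0.003],
  ],
)

```text
t: 11.45
tcp_pos: [0.5292, 0.1076, 0.0614]
eef_rot: [-0.551, -0.443, 0.552, -0.442]
force: [-0.5, -0.1, -4.8]
opening: 0.103
```

```bash
python3 - <<'E'
from h import *
im,d=snap('side','s6')
dl(*cab(-.055,0),.0503,-.217)
cv2.imwrite('pics/s6c.png',cv2.resize(im[180:340,220:440,::-1],None,fx=3.6,fy=3.6,interpolation=cv2.INTER_CUBIC))
E
```

```text
t 11.50 tcp [0.5302 0.1077 0.0619] th -0.218 F [ 1.4 -0.4 -5.4] op 0.11 -> d cm [ 1.16  1.02 -0.04] roll -0.001
```

View pics/s6c.png

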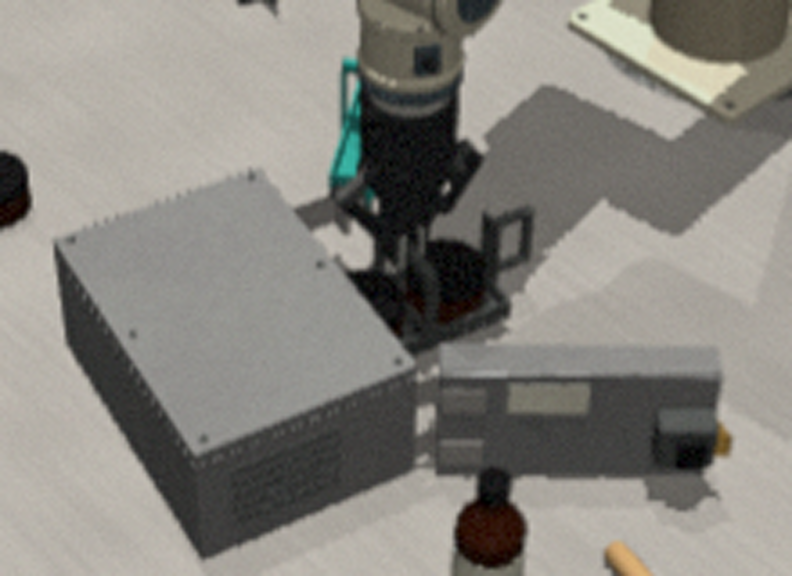

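Call:
send_rows(
  deltas=[
    [0, [0, 0.5, 0], 0],
    [0, [0, 1, 0], 0],
    [0, [0.2, 1.2, 0], 0],
    [0, [0.4, 1.2, 0], 0],
    [0, [0.6, 1.2, 0], 0],
    [0, [0.8, 1.2, 0], 0],
    [0, [1, 1.2, 0], 0],
    [0, [1.1, 1.2, 0], 0],
  ],
)

```text
t: 12.5
tcp_pos: [0.5399, 0.106, 0.0515]
eef_rot: [-0.551, -0.443, 0.551, -0.443]
force: [-0.3, 0.8, -5.2]
opening: 0.102
```

```bash
python3 - <<'E'
from h import *
dl(*cab(-.055,0),.0503,-.217)
print(sense()['wrist_torque'].round(2))
E
```

```text
t 12.50 tcp [0.5399 0.106  0.0515] th -0.217 F [-0.3  0.8 -5.2] op 0.10 -> d cm [0.12 0.04 0.01] roll 0.000
[-0.04 -0.07 -0.02]
```

Lower the last few mm in small steps.

Call:
send_rows(
  deltas=[
    [0, [0, 0, 0], 0],
    [0, [0.05, 0, 0], 0],
    [0, [0.1, 0, 0], 0],
    [0, [0.15, 0, 0], 0],
    [0, [0.2, 0, 0], 0],
    [0, [0.25, 0, 0], 0],
    [0, [0.25, 0, 0], 0],
    [0, [0.25, 0, 0], 0],
  ],
)

```text
t: 13.5
tcp_pos: [0.5395, 0.1062, 0.0497]
eef_rot: [-0.551, -0.443, 0.551, -0.443]
force: [-5.6, 1.5, 4.7]
opening: 0.1
```

```bash
python3 - <<'E'
from h import *
dl(*cab(-.055,0),.0503,-.217)
print(sense()['wrist_torque'].round(2))
E
```

```text
t 13.50 tcp [0.5395 0.1062 0.0497] th -0.217 F [-5.6  1.5  4.7] op 0.10 -> d cm [-0.06  0.08  0.01] roll 0.000
[ 0.09  0.66 -0.03]
```

Call:
send_rows(
  deltas=[
    [0, [-0.05, 0, 0], 0],
    [0, [-0.1, 0, 0], 0],
    [0.8, [-0.1, 0, 0], 0],
    [1.2, [-0.1, 0, 0], 0],
    [1.6, [-0.1, 0, 0], 0],
    [2.5, [-0.1, 0, 0], 0],
    [3.2, [-0.1, 0, 0], 0],
    [3.2, [-0.1, 0, 0], 0],
  ],
)

```text
t: 14.5
tcp_pos: [0.5401, 0.106, 0.0503]
eef_rot: [0.551, 0.443, -0.551, 0.443]
force: [0.5, 2.0, -0.3]
opening: 0.375
```

Call:
send_rows(
  deltas=[
    [3.2, [-1, 0, 0], 0],
    [3.2, [-2.5, 0, 0], 0],
    [3.2, [-4, 0, 0], 0],
    [3.2, [-6, 0, 0], 0],
    [3.2, [-8, -2, 0], 0],
    [3.2, [-9, -5, 0], 0],
    [3.2, [-9, -9, 0], 0],
    [3.2, [-9, -13, 0], 0],
  ],
)

```text
t: 15.5
tcp_pos: [0.4124, 0.1342, 0.1414]
eef_rot: [0.552, 0.443, -0.551, 0.443]
force: [-0.8, 0.7, 0.7]
opening: 0.371
```

```bash
python3 - <<'E'
from h import *
im,d=snap('side','s7'); dl(*cab(-.159,0),.128,1.354)
a=cv2.resize(im[200:300,290:390,::-1],None,fx=4,fy=4,interpolation=cv2.INTER_CUBIC)
im,d=snap('top','t7')
b=cv2.resize(im[170:290,250:370,::-1],(400,400),interpolation=cv2.INTER_CUBIC)
cv2.imwrite('pics/s7c.png',np.hstack([a,b]))
E
```

```text
t 15.55 tcp [0.4065 0.1339 0.1404] th -0.217 F [-5.3 -1.8 -0.4] op 0.37 -> d cm [ 1.22  3.27 -0.14] roll -1.571
```

View pics/s7c.png

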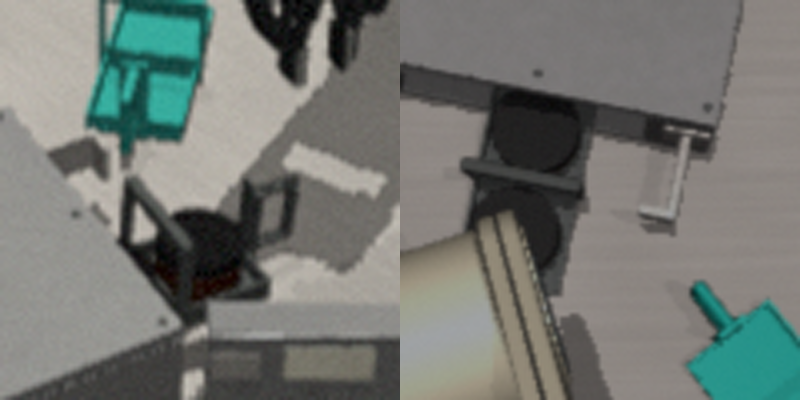

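```bash
python3 - <<'E'
from h import *
def toc(p): r=p[:2]-D; c,s=np.cos(YAW),np.sin(YAW); return np.array([c*r[0]+s*r[1],-s*r[0]+c*r[1]]).round(4)
f=lambda x,y:(250+(x-400)*.3,170+y*.3)
print('handle',toc(atz('top',*f(523,172),.089)),'ends',toc(atz('top',*f(462,163),.089)),toc(atz('top',*f(583,186),.089)))
print('jar1',toc(atz('top',*f(536,132),.052)))
g=lambda x,y:(290+x/4,200+y/4)
print('pull outer top',toc(atz('side',*g(293,179),.075)),'plate',toc(atz('side',*g(247,181),.077)))
for q in((270,182),(290,182),(290,200),(247,190),(185,240),(140,195)): print(q,toc(at('side','s7',*map(round,g(*q)))),at('side','s7',*map(round,g(*q))).round(3))
dl(*cab(-.164,0),.128,1.354)
E
```

```text
handle [-0.0536 -0.0016] ends [-0.0558  0.0423] [-0.055  -0.0456]
jar1 [-0.0175 -0.0019]
pull outer top [-0.1702  0.0046] plate [-0.1377 -0.0084]
(270, 182) [-0.1543  0.0005] [0.443 0.128 0.074]
(290, 182) [-0.1663  0.0041] [0.432 0.134 0.071]
(290, 200) [-0.1687  0.0025] [0.43  0.133 0.053]
(247, 190) [-0.1345 -0.0015] [0.462 0.122 0.073]
(185, 240) [-0.0567  0.0357] [0.546 0.141 0.091]
(140, 195) [-0.0517 -0.0188] [0.54  0.087 0.092]
t 15.60 tcp [0.4091 0.1339 0.1407] th -0.216 F [0.3 0.2 0.4] op 0.37 -> d cm [ 1.26  2.52 -0.08] roll -1.570
```

Call:
send_rows(
  deltas=[
    [4, [0, 0.4, 0], -0.18],
    [4, [0, 0.8, 0], -0.36],
    [4, [0, 1.2, 0], -0.54],
    [4, [0, 1.6, 0], -0.72],
    [4, [0, 2, 0], -0.9],
    [4, [0, 2.4, 0], -1.08],
    [4, [0, 2.6, 0], -1.26],
    [4, [0, 2.8, 0], -1.44],
  ],
)

```text
t: 16.6
tcp_pos: [0.4417, 0.128, 0.1411]
eef_rot: [0.121, 0.696, -0.12, 0.697]
force: [0.2, 0.1, 0.3]
opening: 0.468
```

```bash
python3 - <<'E'
from h import *
dl(*cab(-.160,.001),.029,1.354)
E
```

```text
t 16.60 tcp [0.4417 0.128  0.1411] th 1.229 F [0.2 0.1 0.3] op 0.47 -> d cm [11.21  0.   -0.42] roll -0.125
```

Call:
send_rows(
  deltas=[
    [4, [0, 0, -0.4], -0.125],
    [4, [1, 0, -0.4], -0.125],
    [4, [3, 0, -0.4], -0.125],
    [4, [5.5, 0, -0.4], -0.125],
    [4, [8, 0, -0.4], -0.125],
    [4, [10, 0, -0.4], -0.125],
    [4, [11.2, 0, -0.4], -0.125],
    [4, [11.2, 0, -0.4], -0.125],
  ],
)

```text
t: 17.6
tcp_pos: [0.4364, 0.1292, 0.0275]
eef_rot: [0.079, 0.703, -0.079, 0.702]
force: [0.1, 0.2, 0.9]
opening: 0.468
```

Call:
send_rows(
  deltas=[
    [0, [0, 0, 0], 0],
    [0, [0, 0, 0], 0],
    [0, [0, 0, 0], 0],
    [0, [0, 0, 0], 0],
    [0, [0, 0, 0], 0],
    [0, [0, 0, 0], 0],
    [0, [0, 0, 0], 0],
    [0, [0, 0, 0], 0],
  ],
  grip_force=40,
)

```text
t: 18.6
tcp_pos: [0.4373, 0.1295, 0.0288]
eef_rot: [0.079, 0.702, -0.078, 0.703]
force: [-0.4, 0.5, 6.9]
opening: 0.103
```

```bash
python3 - <<'E'
from h import *
dl(*cab(-.160,.001),.029,1.354)
E
```

```text
t 18.60 tcp [0.4373 0.1295 0.0288] th 1.348 F [-0.4  0.5  6.9] op 0.10 -> d cm [-0.02  0.01  0.07] roll -0.006
```

Call:
send_rows(
  deltas=[
    [0, [-0.1, 0, 0], 0],
    [0, [-0.3, 0, 0], 0],
    [0, [-0.5, 0, 0], 0],
    [0, [-0.7, 0, 0], 0],
    [0, [-0.9, 0, 0], 0],
    [0, [-1.0, 0, 0], 0],
    [0, [-1.1, 0, 0], 0],
    [0, [-1.1, 0, 0], 0],
  ],
)

```text
t: 19.6
tcp_pos: [0.4365, 0.1293, 0.0392]
eef_rot: [0.079, 0.703, -0.079, 0.703]
force: [-0.1, 0.1, -4.4]
opening: 0.101
```

```bash
python3 - <<'E'
from h import *
dl(*cab(-.012,.001),.0395,1.354)
s=sense();print(s['wrist_torque'].round(2))
E
```

```text
t 19.60 tcp [0.4365 0.1293 0.0392] th 1.348 F [-0.1  0.1 -4.4] op 0.10 -> d cm [-0.04  0.13 14.94] roll -0.006
[ 0.05  0.38 -0.02]
```

Call:
send_rows(
  deltas=[
    [0, [0, 0, 0.7], 0],
    [0, [0, 0, 2.2], 0],
    [0, [0, 0, 4.2], 0],
    [0, [0, 0, 6.2], 0],
    [0, [0, 0, 8.2], 0],
    [0, [0, 0.1, 10.2], 0],
    [0, [0, 0.1, 11.7], 0],
    [0, [0, 0.1, 12.5], 0],
  ],
)

```text
t: 20.6
tcp_pos: [0.5599, 0.1023, 0.0391]
eef_rot: [0.079, 0.703, -0.079, 0.703]
force: [-0.3, 0.2, -4.8]
opening: 0.098
```

```bash
python3 - <<'E'
from h import *
def toc(p): r=p[:2]-D; c,s=np.cos(YAW),np.sin(YAW); return np.array([c*r[0]+s*r[1],-s*r[0]+c*r[1]]).round(4)
dl(*cab(-.012,.001),.0395,1.354)
s=sense();print(s['wrist_torque'].round(2),toc(s['tcp_pos']))
E
```

```text
t 20.60 tcp [0.5599 0.1023 0.0391] th 1.348 F [-0.3  0.2 -4.8] op 0.10 -> d cm [-0.04  0.04  2.31] roll -0.006
[ 0.11  0.45 -0.04] [-0.0351  0.0008]
```

Call:
send_rows(
  deltas=[
    [0, [0, 0, 0.3], 0],
    [0, [0, 0, 0.6], 0],
    [0, [0, 0, 0.9], 0],
    [0, [0, 0, 1.2], 0],
    [0, [0, 0, 1.5], 0],
    [0, [0, 0, 1.7], 0],
    [0, [0, 0, 1.9], 0],
    [0, [0, 0, 1.9], 0],
  ],
)

```text
t: 21.6
tcp_pos: [0.5777, 0.0984, 0.0392]
eef_rot: [0.079, 0.703, -0.079, 0.703]
force: [0.6, -0.1, -5.2]
opening: 0.096
```

```bash
python3 - <<'E'
from h import *
def toc(p): r=p[:2]-D; c,s=np.cos(YAW),np.sin(YAW); return np.array([c*r[0]+s*r[1],-s*r[0]+c*r[1]]).round(4)
s=sense();print(s['tcp_pos'],s['force'].round(2),s['wrist_torque'].round(2),toc(s['tcp_pos']))
E
```

```text
[0.57766673 0.09840676 0.03919758] [ 0.63 -0.09 -5.2 ] [-0.01  0.32  0.02] [-0.0169  0.0008]
```

Call:
send_rows(
  deltas=[
    [0, [0.05, 0, 0], 0],
    [0, [0.1, 0, 0], 0],
    [0, [0.15, 0, 0], 0],
    [0, [0.2, 0, 0], 0],
    [0, [0.2, 0, 0], 0],
    [0, [0.2, 0, 0], 0],
    [0, [0.2, 0, 0], 0],
    [0, [0.2, 0, 0], 0],
  ],
)

```text
t: 22.6
tcp_pos: [0.5775, 0.0985, 0.0387]
eef_rot: [0.079, 0.703, -0.079, 0.703]
force: [-5.2, -0.3, 13.3]
opening: 0.095
```

Call:
send_rows(
  deltas=[
    [0.8, [0, 0, 0], 0],
    [1.2, [0, 0, 0], 0],
    [2, [0, 0, 0], 0],
    [3, [0, 0, 0], 0],
    [3, [0, 0, 0], 0],
    [3, [0, 0, -1], 0],
    [3, [0, 0, -3], 0],
    [3, [0, 0, -5], 0],
  ],
)

```text
t: 23.6
tcp_pos: [0.5272, 0.1096, 0.037]
eef_rot: [0.079, 0.703, -0.079, 0.703]
force: [0.4, -0.7, 0.5]
opening: 0.353
```

```bash
python3 - <<'E'
from h import *
def toc(p): r=p[:2]-D; c,s=np.cos(YAW),np.sin(YAW); return np.array([c*r[0]+s*r[1],-s*r[0]+c*r[1]]).round(4)
s=sense();print(s['tcp_pos'],s['force'].round(2),toc(s['tcp_pos']))
im,d=snap('side','s8')
for v in range(225,262,4): print(v,[ (toc(p)*1000).round().tolist()+[round(p[2]*1000)] if np.isfinite(p:=at('side','s8',u,v)).all() else None for u in range(326,350,3)])
E
```

```text
[0.52724089 0.10963566 0.03703001] [ 0.4  -0.75  0.52] [-0.0686  0.0009]
225 [[-33.0, 15.0, 216], [-37.0, 25.0, 221], [-43.0, 30.0, 223], [-50.0, 34.0, 223], [-58.0, 37.0, 222], [-66.0, 39.0, 220], [-78.0, 36.0, 213], [-91.0, 31.0, 204]]
229 [[-33.0, 16.0, 202], [-38.0, 25.0, 207], [-44.0, 30.0, 208], [-51.0, 34.0, 209], [-58.0, 38.0, 208], [-69.0, 36.0, 202], [-79.0, 36.0, 198], [-212.0, -151.0, 3]]
233 [[-48.0, -8.0, 163], [-54.0, -3.0, 165], [-45.0, 29.0, 193], [-52.0, 33.0, 193], [-58.0, 38.0, 194], [-68.0, 38.0, 190], [-193.0, -139.0, 2], [-205.0, -139.0, -2]]
237 [[-52.0, -14.0, 142], [-56.0, -5.0, 147], [-51.0, 19.0, 168], [-56.0, 27.0, 172], [-59.0, 38.0, 179], [-69.0, 37.0, 174], [-80.0, 36.0, 169], [-194.0, -121.0, -1]]
241 [[-53.0, -17.0, 124], [-64.0, -18.0, 118], [-50.0, 21.0, 155], [-56.0, 27.0, 157], [-58.0, 40.0, 166], [-65.0, 45.0, 168], [-74.0, 47.0, 165], [-184.0, -104.0, -1]]
245 [[-58.0, -24.0, 101], [-64.0, -17.0, 104], [-51.0, 20.0, 139], [-59.0, 24.0, 138], [-69.0, 24.0, 134], [-60.0, 53.0, 161], [-66.0, 59.0, 163], [-74.0, 62.0, 162]]
249 [[-104.0, -102.0, 1], [-63.0, -16.0, 89], [-70.0, -10.0, 91], [-57.0, 27.0, 126], [-70.0, 22.0, 117], [-56.0, 60.0, 154], [-63.0, 65.0, 154], [-74.0, 63.0, 147]]
253 [[-95.0, -87.0, 1], [-63.0, -14.0, 74], [-73.0, -13.0, 71], [-57.0, 28.0, 112], [-55.0, 47.0, 128], [-59.0, 56.0, 134], [-75.0, 47.0, 120], [-153.0, -54.0, 1]]
257 [[-87.0, -71.0, 0], [-95.0, -68.0, -1], [-102.0, -61.0, 2], [-60.0, 25.0, 92], [-60.0, 40.0, 104], [-127.0, -48.0, 1], [-137.0, -46.0, -2], [-144.0, -40.0, -1]]
261 [[-79.0, -57.0, -2], [-86.0, -52.0, 0], [-93.0, -46.0, 1], [-60.0, 25.0, 77], [-69.0, 28.0, 74], [-118.0, -33.0, 0], [-126.0, -28.0, 1], [-134.0, -24.0, 0]]
```

Call:
send_rows(
  deltas=[
    [0, [1, 0, 0], 0],
    [0, [2.5, 0, 0], 0],
    [0, [2.5, 0, 0], 0],
    [0, [2.5, 0, 0], 0],
    [0, [2.5, 0, 1], 0],
    [0, [2.5, 0, 2], 0],
    [0, [2.5, 0, 2.5], 0],
    [0, [2.5, 0, 2.8], 0],
  ],
)

```text
t: 24.65
tcp_pos: [0.5553, 0.1032, 0.0121]
eef_rot: [0.079, 0.703, -0.079, 0.702]
force: [-4.0, -0.0, 2.6]
opening: -0.0
```

Call:
send_rows(
  deltas=[
    [0, [0, 0, 0.1], 0],
    [0, [0, 0, 0.15], 0],
    [0, [0, 0, 0.2], 0],
    [0, [0, 0, 0.25], 0],
    [0, [0, 0, 0.3], 0],
    [0, [0, 0, 0.35], 0],
    [0, [0, 0, 0.4], 0],
    [0, [0, 0, 0.4], 0],
  ],
)

```text
t: 25.65
tcp_pos: [0.5599, 0.1024, 0.0122]
eef_rot: [0.079, 0.703, -0.079, 0.703]
force: [-2.9, 0.1, -0.5]
opening: -0.002
```

```bash
python3 - <<'E'
from h import *
def toc(p): r=p[:2]-D; c,s=np.cos(YAW),np.sin(YAW); return np.array([c*r[0]+s*r[1],-s*r[0]+c*r[1]]).round(4)
s=sense();print(s['tcp_pos'],s['force'].round(2),toc(s['tcp_pos']))
E
```

```text
[0.55990767 0.10244425 0.0121895 ] [-2.88  0.06 -0.49] [-0.0351  0.0009]
```

Call:
send_rows(
  deltas=[
    [0, [0, 0, 0.05], 0],
    [0, [0, 0, 0.1], 0],
    [0, [0, 0, 0.15], 0],
    [0, [0, 0, 0.2], 0],
    [0, [0, 0, 0.25], 0],
    [0, [0, 0, 0.25], 0],
    [0, [0, 0, 0.25], 0],
    [0, [0, 0, 0.25], 0],
  ],
)

```text
t: 26.65
tcp_pos: [0.5608, 0.1021, 0.0121]
eef_rot: [0.078, 0.704, -0.079, 0.702]
force: [-6.8, 2.2, 5.0]
opening: 0.0
```

Call:
send_rows(
  deltas=[
    [0, [0, 0, -1], 0],
    [0, [0, 0, -4], 0],
    [0, [-2, 0, -8], 0],
    [0, [-6, 0, -10], 0],
    [0, [-10, 0, -10], 0],
    [0, [-14, 0, -10], 0],
    [0, [-16, 0, -10], 0],
    [0, [-16, 0, -10], 0],
  ],
)

```text
t: 27.65
tcp_pos: [0.4664, 0.1244, 0.1739]
eef_rot: [0.079, 0.701, -0.078, 0.705]
force: [0.3, 0.9, -0.6]
opening: -0.002
```

```bash
cat >> h.py <<'E'
H=np.array([-.016,.12])
def arc(phis,r=.125,off=.03,z=.042,roll=False):
    s=sense(); p=s['tcp_pos']; M=R.from_quat(s['eef_rot']).as_matrix()
    print('t %.2f'%s['t'],p.round(4),s['force'].round(1))
    for f in phis:
        q=H+r*np.array([-np.sin(f),-np.cos(f)])+off*np.array([-np.cos(f),np.sin(f)])
        w=np.array([*cab(*q),z]); print(f,w.round(3),(100*M.T@(w-p)).round(1))
E
python3 - <<'E'
from h import *
im,d=snap('side','s9'); im2,_=snap('top','t9')
arc([2.11],off=.06)
a=cv2.resize(im[200:320,250:400,::-1],None,fx=3.2,fy=3.2,interpolation=cv2.INTER_CUBIC)
b=cv2.resize(im2[165:285,150:260,::-1],None,fx=2.8,fy=3.2,interpolation=cv2.INTER_CUBIC)
cv2.imwrite('pics/s9c.png',np.hstack([a,b]))
E
```

```text
t 27.75 [0.4646 0.124  0.1718] [-0.4 -0.7  0.1]
2.11 [0.554 0.344 0.042] [13.  23.4  3.9]
```

View pics/s9c.png

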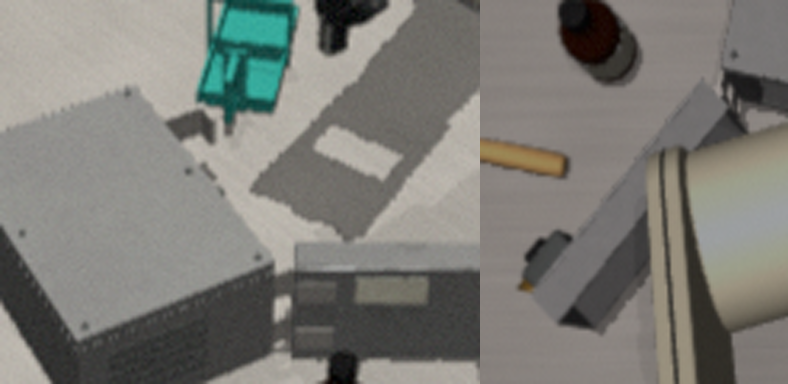

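Call:
send_rows(
  deltas=[
    [0, [0, 4, 0.6], 0],
    [0, [0, 9, 1.5], 0],
    [0, [0, 14, 2.3], 0],
    [0, [0, 18.5, 3.1], 0],
    [0, [0, 22, 3.7], 0],
    [0, [0, 23.4, 3.9], 0],
    [0, [0, 23.4, 3.9], 0],
    [0, [2, 23.4, 3.9], 0],
  ],
)

```text
t: 28.75
tcp_pos: [0.5549, 0.3429, 0.1524]
eef_rot: [0.079, 0.702, -0.078, 0.703]
force: [0.4, 0.0, 0.1]
opening: 0.001
```

Call:
send_rows(
  deltas=[
    [0, [1, 0, 0], 0],
    [0, [3, 0, 0], 0],
    [0, [5, 0, 0], 0],
    [0, [7, 0, 0], 0],
    [0, [9, 0, 0], 0],
    [0, [10.5, 0, 0], 0],
    [0, [11, 0, 0], 0],
    [0, [11, 0, 0], 0],
  ],
)

```text
t: 29.75
tcp_pos: [0.5545, 0.3437, 0.042]
eef_rot: [0.079, 0.703, -0.079, 0.703]
force: [-1.0, 0.1, -0.3]
opening: -0.002
```

```bash
python3 - <<'E'
from h import *
arc(np.arange(2.2,.3,-.12).round(2))
E
```

```text
t 29.75 [0.5545 0.3437 0.042 ] [-1.   0.1 -0.3]
2.2 [0.544 0.328 0.042] [-0.  -1.8 -0.7]
2.08 [0.531 0.32  0.042] [-0.  -2.8 -1.8]
1.96 [0.519 0.311 0.042] [-0.  -4.  -2.8]
1.84 [0.508 0.3   0.042] [ 0.  -5.3 -3.6]
1.72 [0.498 0.287 0.042] [ 0.  -6.7 -4.2]
1.6 [0.49  0.274 0.042] [ 0.  -8.2 -4.7]
1.48 [0.484 0.26  0.042] [ 0.  -9.7 -5. ]
1.36 [0.479 0.245 0.042] [  0.  -11.2  -5.2]
1.24 [0.477 0.23  0.042] [  0.  -12.8  -5.1]
1.12 [0.476 0.215 0.042] [  0.  -14.3  -4.8]
1.0 [0.477 0.199 0.042] [  0.  -15.8  -4.4]
0.88 [0.479 0.184 0.042] [  0.  -17.2  -3.8]
0.76 [0.484 0.17  0.042] [  0.  -18.5  -3. ]
0.64 [0.49  0.155 0.042] [  0.  -19.8  -2.1]
0.52 [0.498 0.142 0.042] [  0.  -20.9  -1.1]
0.4 [0.507 0.13  0.042] [  0.  -21.9   0.1]
```

Call:
send_rows(
  deltas=[
    [0, [0, -1.8, -0.7], 0],
    [0, [0, -2.8, -1.8], 0],
    [0, [0, -4, -2.8], 0],
    [0, [0, -5.3, -3.6], 0],
    [0, [0, -6.7, -4.2], 0],
    [0, [0, -8.2, -4.7], 0],
    [0, [0, -9.7, -5], 0],
    [0, [0, -11.2, -5.2], 0],
  ],
)

```text
t: 30.75
tcp_pos: [0.4785, 0.2448, 0.0421]
eef_rot: [0.079, 0.703, -0.079, 0.703]
force: [0.7, 1.1, 0.6]
opening: -0.004
```

Call:
send_rows(
  deltas=[
    [0, [0, -1.5, 0.1], 0],
    [0, [0, -3, 0.4], 0],
    [0, [0, -4.5, 0.8], 0],
    [0, [0, -6, 1.4], 0],
    [0, [0, -7.3, 2.2], 0],
    [0, [0, -8.6, 3.1], 0],
    [0, [0, -9.7, 4.1], 0],
    [0, [0, -10.7, 5.3], 0],
  ],
)

```text
t: 31.75
tcp_pos: [0.5075, 0.1289, 0.0421]
eef_rot: [0.079, 0.703, -0.079, 0.703]
force: [-0.2, 1.1, 1.1]
opening: -0.003
```

```bash
python3 - <<'E'
from h import *
arc([.4,.32,.24,.18,.14,.1,.06,.03,0,-.03])
im,d=snap('top','t10')
cv2.imwrite('pics/t10c.png',cv2.resize(im[105:275,155:370,::-1],None,fx=3.5,fy=3.5,interpolation=cv2.INTER_CUBIC))
E
```

```text
t 31.75 [0.5075 0.1289 0.0421] [-0.2  1.1  1.1]
0.4 [0.507 0.13  0.042] [ 0.   0.1 -0. ]
0.32 [0.514 0.123 0.042] [ 0.  -0.5  0.8]
0.24 [0.522 0.116 0.042] [ 0.  -1.   1.7]
0.18 [0.528 0.111 0.042] [ 0.  -1.3  2.4]
0.14 [0.532 0.108 0.042] [ 0.  -1.5  2.9]
0.1 [0.537 0.105 0.042] [ 0.  -1.7  3.4]
0.06 [0.541 0.103 0.042] [ 0.  -1.8  3.9]
0.03 [0.545 0.101 0.042] [ 0.  -1.9  4.2]
0 [0.548 0.099 0.042] [ 0.  -2.   4.6]
-0.03 [0.551 0.097 0.042] [ 0.  -2.1  5. ]
```

Call:
send_rows(
  deltas=[
    [0, [0, -0.5, 0.8], 0],
    [0, [0, -1, 1.7], 0],
    [0, [0, -1.3, 2.4], 0],
    [0, [0, -1.5, 2.9], 0],
    [0, [0, -1.6, 3.1], 0],
    [0, [0, -1.7, 3.4], 0],
    [0, [0, -1.7, 3.4], 0],
    [0, [0, -1.7, 3.4], 0],
  ],
)

```text
t: 32.8
tcp_pos: [0.5363, 0.1058, 0.0422]
eef_rot: [0.079, 0.703, -0.079, 0.703]
force: [0.3, 0.1, 0.1]
opening: 0.0
```

Call:
send_rows(
  deltas=[
    [0, [0, 0, 0.2], 0],
    [0, [0, 0, 0.4], 0],
    [0, [0, 0, 0.6], 0],
    [0, [0, 0, 0.8], 0],
    [0, [0, 0, 1.0], 0],
    [0, [0, 0, 1.2], 0],
    [0, [0, 0, 1.2], 0],
    [0, [0, 0, 1.2], 0],
  ],
)

```text
t: 33.8
tcp_pos: [0.5472, 0.103, 0.0417]
eef_rot: [0.078, 0.703, -0.079, 0.702]
force: [0.5, -0.4, -0.5]
opening: 0.0
```

Call:
send_rows(
  deltas=[
    [0, [0, 0, 0.1], 0],
    [0, [0, 0, 0.2], 0],
    [0, [0, 0, 0.3], 0],
    [0, [0, 0, 0.4], 0],
    [0, [0, 0, 0.5], 0],
    [0, [0, 0, 0.6], 0],
    [0, [0, 0, 0.7], 0],
    [0, [0, 0, 0.7], 0],
  ],
)

```text
t: 34.8
tcp_pos: [0.5472, 0.1016, 0.0405]
eef_rot: [0.078, 0.708, -0.079, 0.698]
force: [-24.2, 5.8, 7.9]
opening: 0.001
```

```bash
python3 - <<'E'
from h import *
def toc(p): r=p[:2]-D; c,s=np.cos(YAW),np.sin(YAW); return np.array([c*r[0]+s*r[1],-s*r[0]+c*r[1]]).round(4)
s=sense();print(s['force'].round(2),toc(s['tcp_pos']))
im,d=snap('top','t11');im2,_=snap('side','s11')
a=cv2.resize(im[150:260,215:365,::-1],(520,382),interpolation=cv2.INTER_CUBIC)
b=cv2.resize(im2[200:310,260:360,::-1],(280,382),interpolation=cv2.INTER_CUBIC)
cv2.imwrite('pics/t11c.png',np.hstack([a,b]))
for v in range(190,240,6): print(v,[(toc(p)*1000).round().astype(int).tolist()+[round(p[2]*1000)] for u in range(235,350,16) if np.isfinite(p:=at('top','t11',u,v)).all()])
E
```

```text
[-24.15   5.79   7.92] [-0.0473 -0.0026]
190 [[-6, 133, 103], [-60, 37, 439], [-50, 16, 411], [-45, -11, 411], [-39, -37, 410], [-46, -65, 468], [35, -90, 122], [43, -126, 121]]
196 [[-21, 129, 109], [-73, 32, 453], [-60, 14, 409], [-54, -12, 409], [-49, -38, 406], [-58, -67, 482], [21, -92, 120], [30, -129, 116]]
202 [[-18, 148, 1], [-84, 28, 467], [-69, 12, 407], [-63, -14, 403], [-58, -40, 400], [-70, -69, 493], [8, -95, 120], [39, -137, 0]]
208 [[-34, 144, 1], [-95, 23, 481], [-78, 11, 399], [-72, -16, 398], [-84, -48, 497], [-80, -71, 504], [-1, -98, 90], [23, -140, 1]]
214 [[-49, 141, 0], [-106, 20, 492], [-102, -4, 500], [-100, -29, 515], [-94, -50, 507], [-90, -73, 509], [0, -102, 2], [8, -142, 1]]
220 [[-64, 138, 0], [-116, 16, 504], [-113, -9, 519], [-111, -32, 539], [-107, -54, 541], [-99, -75, 512], [-16, -105, 2], [-7, -146, 0]]
226 [[-80, 134, 1], [-125, 13, 509], [-124, -14, 545], [-122, -36, 563], [-119, -57, 570], [-113, -77, 556], [-38, -107, 55], [-23, -148, 0]]
232 [[-95, 131, 1], [-134, 11, 513], [-135, -19, 572], [-132, -40, 581], [-129, -60, 590], [-125, -79, 591], [-57, -109, 84], [-38, -151, 1]]
238 [[-110, 128, 0], [-146, 0, 569], [-144, -22, 590], [-141, -43, 600], [-138, -62, 609], [-135, -81, 614], [-61, -114, 1], [-53, -154, 3]]
```

Call:
send_rows(
  deltas=[
    [0, [0, 0, -1], 0],
    [0, [0, 0, -4], 0],
    [0, [0, 0, -8], 0],
    [0, [-3, 0, -12], 0],
    [0, [-7, 3, -14], 0],
    [0, [-11, 8, -16], 0],
    [0, [-14, 13, -16], 0],
    [0, [-15, 17, -16], 0],
  ],
)

```text
t: 35.9
tcp_pos: [0.4388, 0.3061, 0.1957]
eef_rot: [0.08, 0.701, -0.077, 0.705]
force: [-0.1, -0.5, -0.4]
opening: -0.001
```

```bash
python3 - <<'E'
from h import *
def toc(p): r=p[:2]-D; c,s=np.cos(YAW),np.sin(YAW); return np.array([c*r[0]+s*r[1],-s*r[0]+c*r[1]]).round(4)
im,d=snap('top','t12');im2,_=snap('side','s12')
a=cv2.resize(im[150:260,215:365,::-1],(480,382),interpolation=cv2.INTER_CUBIC)
b=cv2.resize(im2[190:310,250:370,::-1],(320,382),interpolation=cv2.INTER_CUBIC)
cv2.imwrite('pics/t12c.png',np.hstack([a,b]))
for u in range(245,345,8):
  r=[]
  for v in range(185,240):
    p=at('top','t12',u,v)
    if np.isfinite(p).all() and .105<p[2]<.13: r.append((*(toc(p)*1000),p[2]*1000))
  r=np.array(r)
  if len(r): print(u,r[-1].round(),len(r))
print(sense()['tcp_pos'],sense()['force'])
E
```

```text
245 [-32. 103. 105.] 19
253 [-32.  83. 112.] 20
261 [-32.  64. 109.] 22
269 [-33.  44. 109.] 24
277 [-32.  26. 108.] 25
285 [-31.   6. 115.] 26
293 [-32. -13. 113.] 28
301 [-32. -32. 108.] 30
309 [-32. -51. 114.] 31
317 [-32. -70. 111.] 33
325 [ -6. -84. 115.] 23
333 [   1. -102.  111.] 22
341 [   1. -121.  106.] 24
[0.43943409 0.30733582 0.19491752] [-1.38311185 -0.41552246  0.50351471]
```

View pics/t12c.png

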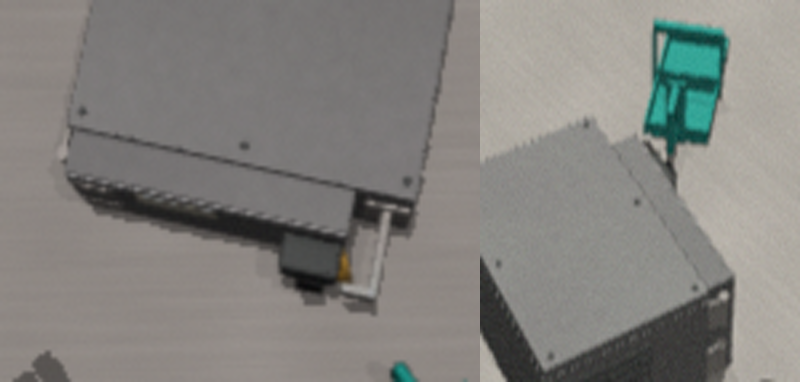

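```bash
python3 -c "
from station import *
print(hand_in(), sense()['t'])"
```

```text
the job is handed in; nothing more can be done
the job is handed in; nothing more can be done
```

The job is handed in: the carrier is home in the cabinet and the door is shut and latched, at about 36 s of the 72 s allowed. `hand_in()` gives no verdict.

**What I did:**
- I carried the carrier by its top handle and set its far end about 25 mm inside the doorway, then let go.
- I took it by the pull, lifted the near end level with the cabinet floor and slid it in.
- I lowered it onto the floor, let go, and pushed it home with closed fingers until it stopped at the back.
- I swung the door shut by its panel.

**Last checks:**
- **Door:** its outer face measures 32 mm in front of the frame across the visible width, so it is parallel to the frame. The last push met a firm 24 N stop. The top view shows the bolt out behind the keeper's lip.
- **Carrier:** when pushed home it stopped moving as the force rose to about 7 N. The fingers' position put its far end about 179 mm in.
- **Bystanders:** I did not measure them at the end. No contact forces showed near them.

**Failed or disagreed:**
- The first grasp closed just above the handle. The cameras showed the real fingertips about 24 mm higher than the reported TCP. I allowed for that and the second grasp held.
- The door-hinge position from the pictures was about 1 cm off the one given. That did not matter for closing the door.
- With the door shut, the jars can no longer be seen. They were upright when I last saw them, at the release in the doorway, and the slide after that was smooth.

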